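Mark off the counted bins in a parts store

ROBOT

A 6-joint arm with a two-finger parallel gripper is mounted at the origin on the work surface. World frame = base frame: x ahead of the robot, y to its left, z up, the work surface at z = 0. Lengths are in mm, angles in rad, forces in N, time in s.
With the tool pointing down it reaches from about 325 to 875 mm from the base axis. Payload 4.4 kg.
Tool frame: the origin (TCP) lies on the centre line of the jaws, within the pads' length; the fingertips stand ahead of it and the grasp point (between the pads) lies 6 mm ahead of it (ctrl.tcp_to_tips is the z of the fingertips in the tool frame, in mm); z points along the fingers, y is the line along which they close (so a half turn about z gives the same grasp; the last joint's range is limited). The gripper opens to 85 mm and grips with 20 to 120 N. Pads are 22 mm wide; open, the fingers measure 114 mm over their backs; the gripper's body (76 mm by 85 mm) begins 54 mm behind the grasp point. The pads swing forward as they close: fully open they stand 13 mm farther back than shut.
Start: joints at [1.135, 0.207, 1.542, -0, 1.393, -0.15], TCP at [162.117, 551.675, 256.282] pointing down, gripper open.
Joint ranges: [-2.73, 2.73], [-0.86, 2.22], [0.23, 2.46], [-1.11, 4.25], [0.08, 2.63], [-2.82, 2.82]. Speed limits (rad/s): [2.79, 2.79, 3.14, 3.14, 3.14, 3.14].

INTERFACE

Orientations are given as a 3x3 rotation matrix whose columns are the frame's x, y, z axes.
In Python, from plant import ctrl, sensors, optics gives the robot as it stands. Calls block until the motion is done:
- ctrl.move_ptp(position, orientation): joint-space move of the TCP to a pose.
- ctrl.move_l(position, rot=None, vel=150, threshold=None): straight line of the TCP; rot=None keeps the orientation; vel is the mean speed in mm/s. With threshold (N) it stops when the force on the tool has changed by that much, and returns True; else False.
- ctrl.set_joints(angles): joint-space move.
- ctrl.gripper_to(opening, force=None): finger opening in mm; force is the grip in N (None keeps the last); returns when the fingers have stopped.
- ctrl.hold(seconds).
- ctrl.solve_ik(position, orientation): joint angles nearest the present ones, or None.
- sensors.read_state(): the state.
- optics.grab_frame(name): name is "scene" or "side" or "wrist"; returns (picture, depth): 384x512x3 uint8, red, green, blue; 384x512 float32, mm along the optical axis (not along the pixel's ray), 0 where there is no reading.
- optics.camera_params(name): a dict with "mtx" (3x3 intrinsics, pixels), "R" (3x3) and "t" (3): a world point X has camera coordinates R X + t; the wrist camera has in their place "T_tool_cam" (4x4, takes a point from camera to tool coordinates, whose origin is the TCP and whose axes are the flange's). Camera axes: x right, y down, z forward; pixel columns grow to the right and rows downward; lengths in mm; the calibration is good to about 2 mm. A picture is of the moment at which its call begins: read the wrist's pose just before it. camera_params takes no time and is no camera call.
A pose or a line that the arm cannot do raises ctrl.MotionError and nothing moves.
- ctrl.finish_job(): hands the job in; it is judged then, once.
The state is a dict: "t": time; "q": joint angles; "qvel": joint speeds; "tau": joint torques, N m; "eef_pos": TCP position; "eef_rot": TCP orientation; "force": force on the tool from outside, world axes, zero at the start; "wrist_torque": the same for the moment, N m; "grip_width": finger opening in mm; "grasp_force": force on a finger pad.
Only numpy, scipy, OpenCV 4.12 (cv2) and the standard library are available. Lean on these libraries where they do the work, as an engineer would, in place of code of your own. Each camera call takes 0.05 s, during which the arm holds its last target. There are 200 camera calls.

TASK

Mark off three stock bins as counted: with a fingertip gently push down the plunger of the marker in front of the bin of plain upright sleeves, then the one in front of the bin of flat rings, then the one in front of the bin of flanged bushings, each fully or nearly so. Leave the plunger at the empty bin up. Do not lift or shift the markers, and leave everything else on the bench alone.

Things in the scene. Friction and masses are not known exactly. Their poses are not given: they have to be found in the camera images.
- bin_sleeves: Fixed open grey steel bin, 130 x 130 mm and 55 mm high, with a paper label plate on its front. It holds nine plain upright round sleeves, 28 mm across, tops 96 mm above the table. Origin: centre of its underside; its own -x side is its front, towards the robot.
- bin_rings: Fixed open grey steel bin, 130 x 130 mm and 55 mm high, with a paper label plate on its front. It holds four stacks of flat steel rings, 54 mm across with a 32 mm hole, tops 44 mm above the table. Origin: centre of its underside; its own -x side is its front, towards the robot.
- bin_bushings: Fixed open grey steel bin, 130 x 130 mm and 55 mm high, with a paper label plate on its front. It holds four flanged bushings, each a 58 mm flange with a 26 mm stem standing on it, tops 66 mm above the table. Origin: centre of its underside; its own -x side is its front, towards the robot.
- bin_empty: Fixed open grey steel bin, 130 x 130 mm and 55 mm high, with a paper label plate on its front. It holds nothing: this bin is empty. Origin: centre of its underside; its own -x side is its front, towards the robot.
- marker_sleeves: Loose check marker standing in front (-x side) of bin_sleeves, its centre 120 to 150 mm from the centre of that bin: a bare metal block 60 x 60 x 30 mm, 0.45 kg, with a black mushroom plunger on top. All four markers are alike. Origin: centre of its underside, z up.
- plunger_sleeves_top (a point): Centre of the flat top of the plunger head of marker_sleeves (head 32 mm across, 10 mm thick). It is 58 mm above the table when up, 42 mm when fully down, and follows the plunger.
- plunger_sleeves (a joint): Plunger of marker_sleeves, sliding straight down: 0 = up, 0.016 m = fully down on a hard stop. A stiff friction fit: it takes about 4 N to start moving, rising to about 7 N near the bottom, and it stays where it is pushed. It starts 0 to 2 mm down; it counts as down from 8 mm on. Gently means under 20 N.
- marker_rings: Loose check marker standing in front (-x side) of bin_rings, its centre 120 to 150 mm from the centre of that bin: a bare metal block 60 x 60 x 30 mm, 0.45 kg, with a black mushroom plunger on top. All four markers are alike. Origin: centre of its underside, z up.
- plunger_rings_top (a point): Centre of the flat top of the plunger head of marker_rings (head 32 mm across, 10 mm thick). It is 58 mm above the table when up, 42 mm when fully down, and follows the plunger.
- plunger_rings (a joint): Plunger of marker_rings, sliding straight down: 0 = up, 0.016 m = fully down on a hard stop. A stiff friction fit: it takes about 4 N to start moving, rising to about 7 N near the bottom, and it stays where it is pushed. It starts 0 to 2 mm down; it counts as down from 8 mm on. Gently means under 20 N.
- marker_bushings: Loose check marker standing in front (-x side) of bin_bushings, its centre 120 to 150 mm from the centre of that bin: a bare metal block 60 x 60 x 30 mm, 0.45 kg, with a black mushroom plunger on top. All four markers are alike. Origin: centre of its underside, z up.
- plunger_bushings_top (a point): Centre of the flat top of the plunger head of marker_bushings (head 32 mm across, 10 mm thick). It is 58 mm above the table when up, 42 mm when fully down, and follows the plunger.
- plunger_bushings (a joint): Plunger of marker_bushings, sliding straight down: 0 = up, 0.016 m = fully down on a hard stop. A stiff friction fit: it takes about 4 N to start moving, rising to about 7 N near the bottom, and it stays where it is pushed. It starts 0 to 2 mm down; it counts as down from 8 mm on. Gently means under 20 N.
- marker_empty: Loose check marker standing in front (-x side) of bin_empty, its centre 120 to 150 mm from the centre of that bin: a bare metal block 60 x 60 x 30 mm, 0.45 kg, with a black mushroom plunger on top. All four markers are alike. Origin: centre of its underside, z up.
- plunger_empty_top (a point): Centre of the flat top of the plunger head of marker_empty (head 32 mm across, 10 mm thick). It is 58 mm above the table when up, 42 mm when fully down, and follows the plunger.
- plunger_empty (a joint): Plunger of marker_empty, sliding straight down: 0 = up, 0.016 m = fully down on a hard stop. A stiff friction fit: it takes about 4 N to start moving, rising to about 7 N near the bottom, and it stays where it is pushed. It starts 0 to 2 mm down; it counts as down from 8 mm on. Gently means under 20 N. This one stays up.
- spare_sleeve: Loose dark steel sleeve standing upright near a marker, 26 mm across, 70 mm high. A bystander: leave it alone. Origin: centre of its underside.
- oil_jar: Small closed jar standing near a marker, 30 mm across, 60 mm high. A bystander: leave it alone. Origin: centre of its underside.
- spare_bushing: Small loose flanged bushing standing near a marker, flange 28 mm, 45 mm high. A bystander: leave it alone. Origin: centre of its underside.
- wrench: Loose wrench, 160 mm long, lying flat at the left of the table. A bystander: leave it alone. Origin: in the tool, at table height.
- mug: White mug, 80 mm across, 90 mm high, at the left of the table. A bystander: leave it alone. Origin: centre of its underside.
- carton: Cardboard carton, 100 x 80 x 60 mm, at the right of the table. A bystander: leave it alone. Origin: centre of its underside.
Not all that is in view belongs to the job. Leave any pink or red look-alike of the marker_bushings alone.

How it is judged (in metres and radians):
On the way, in this order (a step that is already met when the one before it is completed fails the run):
1. the plunger of the marker in front of the bin of sleeves is pushed down (value of joint plunger_sleeves above 0.008 m), for 0.2 s.
2. the plunger of the marker in front of the bin of rings is pushed down (value of joint plunger_rings above 0.008 m), for 0.2 s.
3. the plunger of the marker in front of the bin of bushings is pushed down (value of joint plunger_bushings above 0.008 m), for 0.2 s.
At the end, for the whole second after the job is handed in: The plungers at the bins of sleeves, rings and bushings are each at least 8 mm down of 16, the one at the empty bin less than 4 mm down, and all four markers stand upright within 20 mm of where they began (value of joint each of plunger_sleeves, plunger_rings, plunger_bushings above 0.008 m and value of joint plunger_empty below 0.004 m and distance of each of marker_sleeves, marker_rings, marker_bushings, marker_empty from where it was at the start of the episode below 0.02 m and angle between each of marker_sleeves, marker_rings, marker_bushings, marker_empty's own z axis and vertical below 0.1 rad); the robot touches nothing.
It fails at once if a plunger is pushed down before its turn ((value of joint plunger_rings above 0.005 m and value of joint plunger_sleeves below 0.008 m) or (value of joint plunger_bushings above 0.005 m and value of joint plunger_rings below 0.008 m)).
It fails at once if the empty bin's marker is pushed down (value of joint plunger_empty above 0.004 m).
It fails at once if a marker is pressed with more than 20 N (contact force between any of the fingers, the arm and marker_sleeves above 20 N or contact force between any of the fingers, the arm and marker_rings above 20 N or contact force between any of the fingers, the arm and marker_bushings above 20 N or contact force between any of the fingers, the arm and marker_empty above 20 N).
It fails at once if a marker is lifted more than 6 mm, tipped over 0.2 rad, or shifted more than 20 mm (height (world z) of any of marker_sleeves, marker_rings, marker_bushings, marker_empty above 0.006 m or angle between any of marker_sleeves, marker_rings, marker_bushings, marker_empty's own z axis and vertical above 0.2 rad or distance of any of marker_sleeves, marker_rings, marker_bushings, marker_empty from where it was at the start of the episode above 0.02 m).
It fails at once if a bystander is moved more than 20 mm (distance of any of spare_sleeve, oil_jar, spare_bushing, wrench, mug, carton from where it was at the start of the episode above 0.02 m).
It also fails if it takes over 48 s, if anything falls off the work surface, if the arm or the gripper's body presses on something with over 40 N, if the wrist force passes 120 N, or if a joint passes its speed limit or range.

## Working session

There is one attempt and no reset: what is moved stays moved. The work goes in short steps, each a Python script; the robot and the scene stay as the last script left them, time stands still between calls to the robot, and variables do not carry over. Pictures are saved under pics/ and viewed, at most 10 in all, crops included, and the job is handed in when it is done.

```bash
mkdir -p pics; python3 - <<'E'
from plant import ctrl,sensors,optics
import cv2,numpy as np
for n in("scene","side"):
    p,d=optics.grab_frame(n); cv2.imwrite(f"pics/{n}.png",cv2.resize(p[:,:,::-1],None,fx=1.5,fy=1.5)); np.savez(f"{n}.npz",p=p,d=d)
    c=optics.camera_params(n); print(n,c, -c["R"].T@c["t"])
print(ctrl.tcp_to_tips, sensors.read_state()["t"])
E
```

```text
scene {'mtx': array([[439.60073484,   0.        , 261.2220968 ],
       [  0.        , 439.60073484, 193.97090886],
       [  0.        ,   0.        ,   1.        ]]), 'R': array([[-0.77424478,  0.63286906, -0.00466489],
       [ 0.49766442,  0.60425025, -0.62226341],
       [-0.3909925 , -0.48410576, -0.78279402]]), 't': array([ 413.58566673, -245.49880798, 1792.50086863])} [1143.24696578  754.35713039 1252.32337179]
side {'mtx': array([[465.70061789,   0.        , 254.99803174],
       [  0.        , 465.70061789, 187.05383978],
       [  0.        ,   0.        ,   1.        ]]), 'R': array([[-0.83549222,  0.54950067, -0.00132335],
       [ 0.30424721,  0.46058671, -0.83384263],
       [-0.45758757, -0.69707166, -0.55200066]]), 't': array([ 462.42659315, -114.45365903, 2191.07560778])} [1423.78498152 1325.94881472 1114.65078848]
25.0 0.1
```

View pics/scene.png

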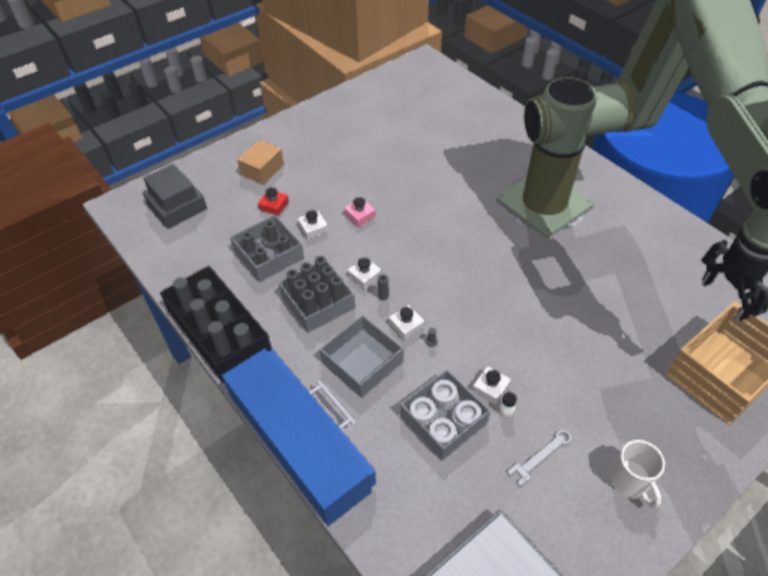

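View pics/side.png

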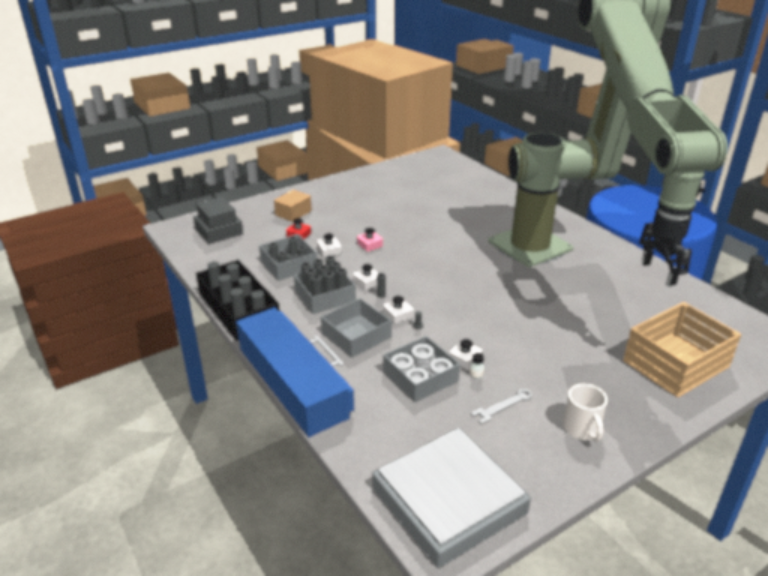

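The scene picture, in viewed pixels, shows these bins and markers:

| Bin | Bin position | Marker position |
|---|---|---|
| Sleeves | (317,292) | (364,268) |
| Rings | (445,413) | (491,380) |
| Bushings | (267,247) | (312,222), white |
| Empty | (362,353) | (406,320) |

The red (273,200) and pink (360,210) markers are decoys. The side picture agrees.

```bash
cat > h.py <<'E'
import numpy as np,cv2
from plant import optics
def ray(c,uv,z):
    o=-c["R"].T@c["t"]; d=c["R"].T@np.linalg.inv(c["mtx"])@[*uv,1]
    return o+d*(z-o[2])/d[2]
def proj(c,X):
    p=c["mtx"]@(c["R"]@np.asarray(X,float)+c["t"]); return p[:2]/p[2]
E
python3 - <<'E'
from h import *
seeds={"sleeves":(364,264),"rings":(492,377),"bushings":(312,216),"empty":(406,314)}
side={"sleeves":(367,270),"rings":(466,346),"bushings":(328,239),"empty":(398,302)}
bins={"sleeves":(317,292),"rings":(445,413),"bushings":(267,247),"empty":(362,353)}
for k in seeds:
    P=[]
    for n,s in(("scene",seeds),("side",side)):
        f=np.load(n+".npz"); c=optics.camera_params(n); u,v=np.array(s[k])/1.5
        g=f["p"].max(2).astype(np.uint8)
        w=np.zeros(g.shape,bool); w[int(v)-10:int(v)+11,int(u)-10:int(u)+11]=1
        _,lab,st,ce=cv2.connectedComponentsWithStats(((g<75)&w).astype(np.uint8))
        i=lab[int(round(v)),int(round(u))]; 
        b=ray(c,ce[i],53); P.append(b)   # centre of head volume
        vv,uu=np.where(lab==i); d=f["d"][vv,uu]
        X=(np.linalg.inv(c["mtx"])@np.array([uu,vv,np.ones_like(uu)])*d-c["t"][:,None]).T@c["R"]
        T=X[X[:,2]>50]
        print(k,n,"lab",i,"area",st[i],"ray",b.round(1),"depth top",len(T),np.median(T,0).round(1) if len(T) else "", X[:,2].max().round(1))
    c=optics.camera_params("scene"); print("   bin~",ray(c,np.array(bins[k])/1.5,30).round(),"diff",(P[0]-P[1]).round(1))
E
python3 - <<'E'
import cv2,numpy as np
p=np.load("scene.npz")["p"][130:285,150:365,::-1]
cv2.imwrite("pics/crop.png",cv2.resize(p,None,fx=3.7,fy=3.7,interpolation=cv2.INTER_NEAREST))
E
```

```text
sleeves scene lab 1 area [239 173   7   7  42] ray [544.3 -96.2  53. ] depth top 37 [544.5 -95.7  57. ] 61.1
sleeves side lab 1 area [242 177   5   4  16] ray [545.1 -95.7  53. ] depth top 14 [544.4 -95.9  53.7] 58.3
   bin~ [ 671. -112.   30.] diff [-0.8 -0.5  0. ]
rings scene lab 1 area [324 248   9   9  65] ray [528.5 326.9  53. ] depth top 50 [527.2 325.8  55.5] 61.5
rings side lab 1 area [308 227   6   6  29] ray [528.9 328.5  53. ] depth top 23 [526.9 328.   52.8] 56.9
   bin~ [652. 317.  30.] diff [-0.4 -1.6  0. ]
bushings scene lab 1 area [204 141   7   7  41] ray [ 548.8 -308.8   53. ] depth top 31 [ 546.1 -311.4   54.8] 62.3
bushings side lab 1 area [217 156   4   4  11] ray [ 548.9 -309.8   53. ] depth top 7 [ 552.2 -315.1   54.4] 56.8
   bin~ [ 685. -309.   30.] diff [-0.  1.  0.]
empty scene lab 1 area [267 205   8   9  51] ray [561.9  83.3  53. ] depth top 40 [561.4  82.7  55. ] 61.7
empty side lab 1 area [263 198   5   5  20] ray [561.9  84.3  53. ] depth top 18 [562.7  84.   53.5] 59.4
   bin~ [694.  92.  30.] diff [ 0. -1.  0.]
```

View pics/crop.png

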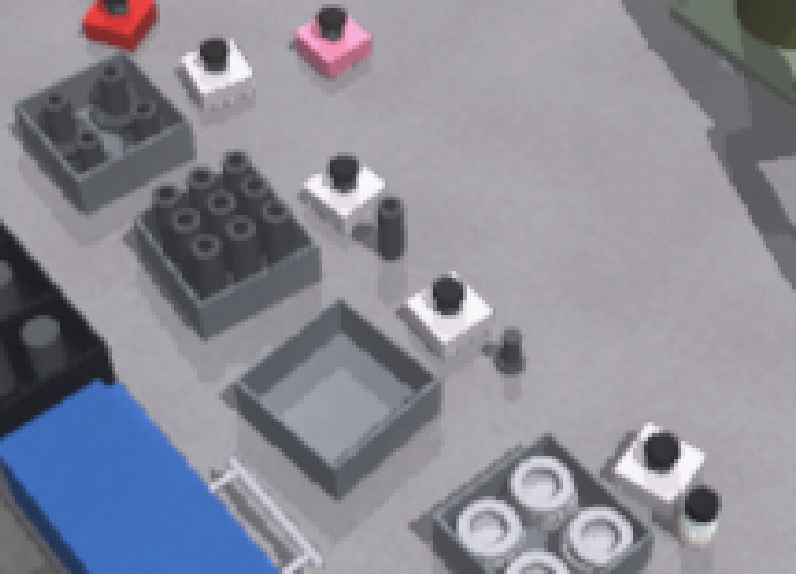

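The crop confirms which marker belongs to which bin. The heads are at about (343,165) for sleeves, (660,448) for rings and (214,52) for bushings. The dark sleeve (390,225) and the jar (700,510) stand next to their markers. The two views agree within 2 mm, and the bin-to-marker distances are 124–136 mm, so I'll move now.

```bash
cat >> h.py <<'E'
from plant import ctrl,sensors
R0=np.array([[0,1,0],[1,0,0],[0,0,-1.]])   # jaws close along world x
S=sensors.read_state
def hover(xy,h=160,R=R0): ctrl.move_ptp([*xy,h+ctrl.tcp_to_tips],R)
def line(xy,tip,**k): return ctrl.move_l([*xy,tip+ctrl.tcp_to_tips],**k)
def tip(): return S()["eef_pos"][2]-ctrl.tcp_to_tips
E
python3 - <<'E'
from h import *
c=optics.camera_params("scene")
for n,uv,z in(("sleeve",(391,203),70),("jar",(702,496),60)): print(n,ray(c,np.array(uv)/3.7+[150,130],z).round())
ctrl.gripper_to(0); print(S()["eef_rot"].round(2).tolist(),ctrl.tcp_to_tips)
for R in(R0,R0*[-1,-1,1]): print([ (lambda q: None if q is None else np.round(q,2))(ctrl.solve_ik([*p,80.],R)) for p in((544.5,-96),(528.5,327.5),(549,-309.5))])
hover((544.5,-96)); print(S()["t"],S()["grip_width"],tip())
p,d=optics.grab_frame("wrist"); cv2.imwrite("pics/w1.png",p[:,:,::-1]); 
E
```

```text
sleeve [542. -21.  70.]
jar [536. 383.  60.]
[[-0.96, 0.28, 0.0], [0.28, 0.96, 0.0], [-0.0, 0.0, -1.0]] 25.0
[array([-0.33,  0.37,  1.74, -0.  ,  1.04, -0.33]), array([ 0.42,  0.49,  1.56, -0.  ,  1.09,  0.42]), array([-0.65,  0.51,  1.53, -0.  ,  1.1 , -0.65])]
[array([-0.33,  0.37,  1.74, -0.  ,  1.04,  2.81]), array([ 0.42,  0.49,  1.56, -0.  ,  1.09, -2.73]), array([-0.65,  0.51,  1.53, -0.  ,  1.1 ,  2.49])]
3.5333 0.031384182713525846 160.0853597746906
```

View pics/w1.png

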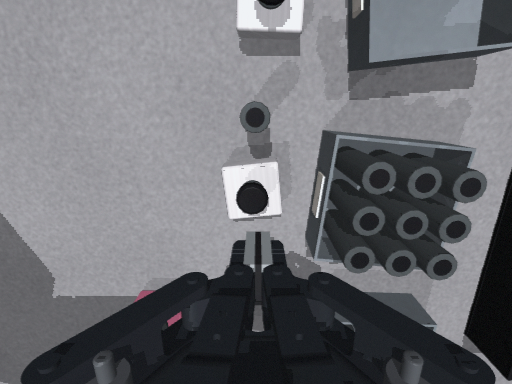

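The wrist view shows the sleeves marker's head at (252,197), the loose sleeve at (255,117) and the bin of sleeves on the right. The linkage is wide along x, towards the 96 mm sleeves. For this marker I'll turn the jaws along y, and I'll check the position with the wrist ray.

```bash
cat >> h.py <<'E'
RY=np.array([[-1,0,0],[0,1,0],[0,0,-1.]])
def wristxy(z=57,near=None):
    s=S(); p,d=optics.grab_frame("wrist"); c=optics.camera_params("wrist")
    T=np.eye(4); T[:3,:3]=s["eef_rot"]; T[:3,3]=s["eef_pos"]; M=np.linalg.inv(T@c["T_tool_cam"])
    c=dict(mtx=c["mtx"],R=M[:3,:3],t=M[:3,3]); u,v=proj(c,[*near,z]); 
    m=(p.max(2)<60).astype(np.uint8); _,lab,st,ce=cv2.connectedComponentsWithStats(m)
    ok=[i for i in range(1,len(st)) if 300<st[i,4]<3000 and np.hypot(*(ce[i]-[u,v]))<60]
    return (u,v),[(ce[i].round(),st[i].tolist(),ray(c,ce[i],z).round(1)) for i in ok]
def press(xy):
    """touch the head, then push on, guarded; heights printed are of the fingertips"""
    line(xy,68,vel=80); f0=S()["force"][2]
    hit=line(xy,50,vel=12,threshold=2.5); z=tip(); print("touch",hit,round(z,2),"F",round(S()["force"][2]-f0,1))
    if not hit or not 52<z<61: return False
    for t in np.arange(z-3,42.9,-2):
        h=line(xy,max(t,43.5),vel=12,threshold=9); f=S()["force"][2]-f0
        print(round(tip(),2),round(f,1),h)
        if h or f>11: break
    ctrl.hold(.3); print("end",round(tip(),2),"t",round(S()["t"],1)); return True
E
python3 - <<'E'
from h import *
print(wristxy(near=(544.5,-96)))
hover((544.5,-96),120,RY); print(ctrl.tcp_to_tips)
print(press((544.5,-96)))
E
```

```text
((np.float64(257.25763857646143), np.float64(193.21150007901792)), [(array([252., 198.]), [237, 181, 31, 33, 784], array([ 539.4, -100.4,   57. ]))])
25.0
touch True 56.76 F 2.7
53.73 3.9 False
51.62 3.5 False
49.66 4.0 False
47.74 3.9 False
45.79 4.4 False
43.83 5.0 False
end 43.81 t 9.0
True
```

Contact was at 56.8 mm, the head's height, and the plunger was pushed to 43.8 mm at about 5 N. Next I'll press rings, then bushings if that succeeds.

```bash
python3 - <<'E'
from h import *
line((544.5,-96),150)
p,_=optics.grab_frame("wrist"); cv2.imwrite("pics/w2.png",p[:,:,::-1])
xy=(528.5,327.5); hover(xy,150); print(wristxy(near=xy)); 
if press(xy):
    line(xy,150)
    xy=(549,-309.5); hover(xy,150); print(wristxy(near=xy))
    if press(xy): line(xy,150)
E
```

```text
((np.float64(257.26810901466655), np.float64(195.08287917874932)), [(array([314., 193.]), [307, 137, 15, 130, 796], array([580.9, 329.2,  57. ])), (array([251., 198.]), [235, 181, 32, 34, 852], array([522.5, 324.5,  57. ]))])
touch True 55.48 F 2.5
52.56 4.2 False
50.38 3.8 False
48.47 3.6 False
46.54 4.2 False
44.58 4.8 False
end 44.56 t 16.1
((np.float64(256.8894953893651), np.float64(196.72667992111838)), [(array([250., 203.]), [235, 187, 32, 33, 832], array([ 543. , -315.5,   57. ]))])
touch True 56.41 F 3.2
53.46 3.9 False
51.31 3.4 False
49.35 3.7 False
47.43 3.4 False
45.48 5.1 False
43.6 4.7 False
end 43.61 t 23.6
```

View pics/w2.png

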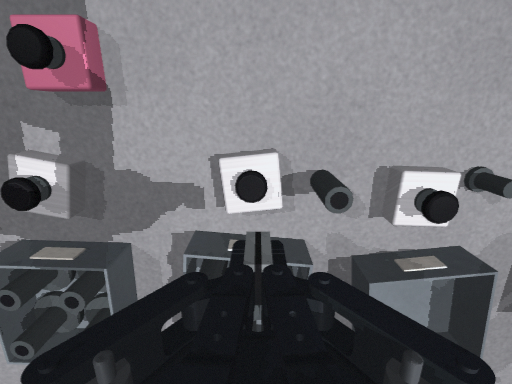

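The wrist view shows the sleeves plunger (251,186) visibly lower than its neighbours at (25,190) and (437,206), with its block standing in place. All three were pressed, so I'll verify with the scene camera before handing in.

```bash
python3 - <<'E'
from h import *
line((549,-309.5),250)
p,d=optics.grab_frame("scene"); a=np.load("scene.npz")["p"]
f=lambda q: cv2.resize(q[130:285,150:365,::-1],None,fx=1.85*2,fy=1.85*2)[:, :]
cv2.imwrite("pics/end.png",f(p)); print(S()["t"])
E
```

```text
25.325
```

View pics/end.png

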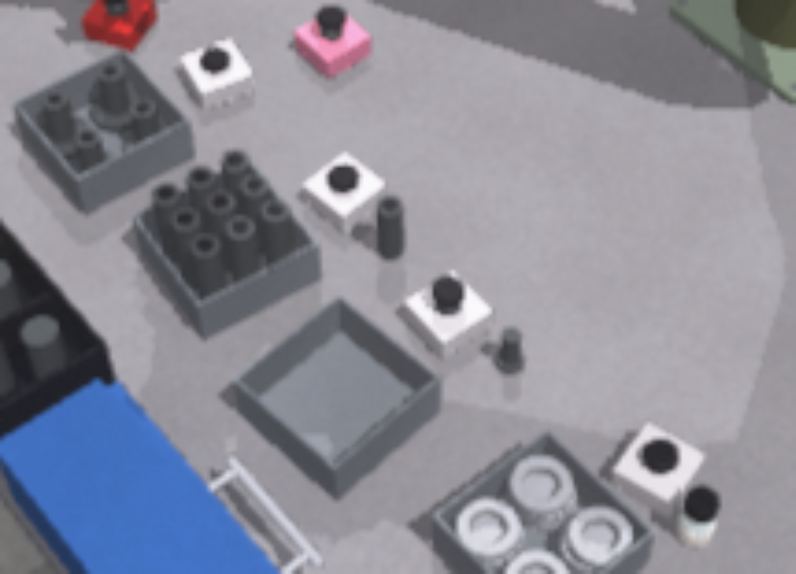

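The heads at (343,180), (660,456) and (215,60) are down. The empty bin's plunger (447,294) is still up, and nothing has shifted.

```bash
python3 -c "
from plant import ctrl
print(ctrl.finish_job())"
```

```text
the job is handed in; nothing more can be done
None
```

I pressed the sleeves, rings and bushings plungers in that order, each to about 44 mm above the table at about 5 N, left the empty bin's plunger up, saw nothing shifted in the last picture, and handed the job in (no verdict was returned).

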